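# Clear the leather bench: spools, dies and slicker to their trays

### The arm

A 6-joint arm with a two-finger parallel gripper is mounted at the origin on the work surface. World frame = base frame: x ahead of the robot, y to its left, z up, the work surface at z = 0. Lengths are in m, angles in degrees, forces in N, time in s.
With the tool pointing down it reaches from about 0.25 to 0.725 m from the base axis. Payload 9.7 kg.
Tool frame: the origin (TCP) lies at the very end of the fingers, on their centre line; the grasp point (between the pads) lies 19 mm behind it; z points along the fingers, y is the line along which they close (so a half turn about z gives the same grasp; the last joint's range is limited). The gripper opens to 85 mm and grips with 20 to 120 N. Pads are 22 mm wide; open, the fingers measure 114 mm over their backs; the gripper's body (76 mm by 85 mm) begins 54 mm behind the grasp point. The pads swing forward as they close: fully open they stand 13 mm farther back than shut.
Start: joints at [-73.51, 4.979, 10.078, 95.1, 0, 90], TCP at [0.156, -0.527, 0.231] pointing down, gripper open.
Joint ranges: [-179.16, 179.16], [-48.56, 103.87], [-65.8, 70.77], [-126.05, 130.52], [-82.76, 87.17], [-180, 180]. Speed limits (degrees/s): [127.2, 127.2, 147.25, 180, 180, 180].

### API

Orientations are given as [roll, pitch, yaw] about the fixed x, y, z axes, in that order (R = Rz(yaw) Ry(pitch) Rx(roll)).
In Python, from workcell import bot gives the robot as it stands.
- The arm moves only by the tool step_arm, never from a script. Its argument "targets" is a list of rows, each a list of 3 entries, a list of its own where there are three numbers: the opening, from 0 (shut) to 1 (fully open), then the shift along the world's x, y, z in mm, then the turn, a rotation vector about the world's x, y, z in rad. In form: [[grip, [tx, ty, tz], [wx, wy, wz]], ...]. A call has 1 to 8 rows; each row is the pose to reach, as a shift and turn from the pose commanded when the call began; what a row does not reach only later rows make up. A row lasts 1/10 s, in which the tool goes at most 50 mm and 8.59 degrees, less where a joint would pass 70% of its speed; a pose out of reach is approached as far as the arm can. A call with a gripper value outside its range is refused whole. The fingers move at their own pace and stop on an object; "force" is the grip in N (left out, the last holds). Time passes only in rows, so rows that repeat a pose let the fingers close. It gives the time, the measured TCP pose, the force, the opening and the grip force at its end, in the units of the state.
- bot.get_obs(): the state, without advancing time (a new reading comes with each control period).
- bot.camera(name): name is "scene" or "top" or "wrist"; returns (picture, depth): 400x640x3 uint8, red, green, blue; 400x640 float32, m along the optical axis (not along the pixel's ray), 0 where there is no reading.
- bot.camera_params(name): a dict with "K" (3x3 intrinsics, pixels), "k1" (the pictures are not rectified: a ray, as slopes to the right and down, at radius r is drawn at 1 + k1 r^2 times it, then the intrinsics apply), "R" (3x3) and "t" (3): a world point X has camera coordinates R X + t. Camera axes: x right, y down, z forward; pixel columns grow to the right and rows downward; lengths in m; the calibration is good to about 2 mm. A picture is of the moment at which its call begins: read the wrist's pose just before it. camera_params takes no time and is no camera call; for the wrist camera it gives the pose at the moment of the call.
- bot.job_done(): hands the job in; it is judged then, once.
The state is a dict: "time": time; "q": joint angles; "qd": joint speeds; "joint_efforts": joint torques, N m; "ee_pos": TCP position; "tcp_rot": TCP orientation; "wrist_force": force on the tool from outside, world axes, zero at the start; "torque": the same for the moment, N m; "opening": finger opening in m; "grasp_force": force on a finger pad.
Only numpy, scipy, OpenCV 4.12 (cv2) and the standard library are available. Lean on these libraries where they do the work, as an engineer would, in place of code of your own. Each camera call takes 0.05 s, during which the arm holds its last target. There are 200 camera calls.

### The job

Clear the leather bench: stand both thread spools upright in the green tray, stand both setting dies upright in the black tray, and lay the wooden slicker flat in the wooden tray, everything resting on the tray floors. The brass die is sunk flush in its grey block; pressing the red bar of the block's see-saw all the way down pushes it up from below so that it can be gripped.

Things in the scene. Friction and masses are not known exactly. Their poses are not given: they have to be found in the camera images.
- red_spool: Thread spool wound with red thread, standing upright: 58 mm high, thread 36 mm in diameter from 4 to 54 mm up (grip it there), a green flange 40 mm across at the foot and a small white core, 18 mm across, at the top, about 80 g. Origin: centre of its underside; z is its axis, up. Starts on the table.
- black_spool: Thread spool wound with black thread, standing upright: 58 mm high, thread 36 mm in diameter from 4 to 54 mm up (grip it there), a green flange 40 mm across at the foot and a small white core, 18 mm across, at the top, about 80 g. Origin: centre of its underside; z is its axis, up. Starts on the table.
- brass_die: Brass setting die: a plain upright yellow brass cylinder, 24 mm in diameter and 30 mm high, with a small dark dimple in its top, about 115 g. Origin: centre of its underside; z is its axis, up. Starts sunk in the socket of die_block, top flush at 74 mm above the table (origin at 44 mm). The ejector lifts it about 18 mm, its lower 12 mm staying in the socket, under 1 mm loose all round.
- steel_die: Steel setting die: a plain upright grey steel cylinder, 24 mm in diameter and 30 mm high, with a small dark dimple in its top, about 106 g. Origin: centre of its underside; z is its axis, up. Starts standing on the table.
- slicker: Wooden edge slicker, a flat dark wood bar with three pale bands near one end: 110 mm long (its x), 28 mm wide (its y), 16 mm thick, about 45 g, lying on the table. Origin: centre of its underside; z up.
- green_tray: Open tray, fixed to the table, green, for the thread spools. 110 mm (its x) by 170 mm (its y, the long side) outside, 20 mm high, walls 5 mm, inner floor 100 by 160 mm, 5 mm above the table. Origin: centre of its underside, on the table; z up.
- black_tray: Open tray, fixed to the table, black, for the setting dies. 110 mm (its x) by 170 mm (its y, the long side) outside, 20 mm high, walls 5 mm, inner floor 100 by 160 mm, 5 mm above the table. Origin: centre of its underside, on the table; z up.
- wood_tray: Open tray, fixed to the table, wood with a cork floor, for the slicker. 110 mm (its x) by 170 mm (its y, the long side) outside, 20 mm high, walls 5 mm, inner floor 100 by 160 mm, 5 mm above the table. Origin: centre of its underside, on the table; z up.
- die_block: Grey block, 60 by 60 mm, top 74 mm above the table, on a fixed base plate. Origin: on the table under the see-saw pivot; y along the see-saw, x across. Socket with the brass die centred at y = -62 mm. Red press bar, round, 18 mm thick, 44 mm long across (x), at y = +55 mm: its top is 43 mm above the table at rest, 24 mm (y = +54 mm) when fully down.
- ejector (a joint): Angle of the see-saw ejector (rad): about 0 to 0.04 at the start (red bar up), 0.34 at its stop with the red bar fully down and the brass die fully raised. It moves with about 4 to 8 N on the bar and stays by friction where it is left.

How it is judged (in metres and radians):
At the end, for the whole second after the job is handed in: Both spools in the green tray, both dies in the black tray, the slicker in the wooden tray: each on the tray floor (origin 1 to 11 mm above the tray underside, within 45 mm across and 75 mm along of its centre), upright or flat within 0.1 rad, at rest and released (x of red_spool in the frame of green_tray between -0.045 and 0.045 m and y of red_spool in the frame of green_tray between -0.075 and 0.075 m and z of red_spool in the frame of green_tray between 0.001 and 0.011 m and angle between each of red_spool, black_spool, brass_die, steel_die, slicker's own z axis and vertical below 0.1 rad and linear speed of each of red_spool, black_spool, brass_die, steel_die, slicker below 0.02 m/s and contact force between each of red_spool, black_spool, brass_die, steel_die, slicker and the fingers below 0.05 N and x of black_spool in the frame of green_tray between -0.045 and 0.045 m and y of black_spool in the frame of green_tray between -0.075 and 0.075 m and z of black_spool in the frame of green_tray between 0.001 and 0.011 m and x of brass_die in the frame of black_tray between -0.045 and 0.045 m and y of brass_die in the frame of black_tray between -0.075 and 0.075 m and z of brass_die in the frame of black_tray between 0.001 and 0.011 m and x of steel_die in the frame of black_tray between -0.045 and 0.045 m and y of steel_die in the frame of black_tray between -0.075 and 0.075 m and z of steel_die in the frame of black_tray between 0.001 and 0.011 m and x of slicker in the frame of wood_tray between -0.045 and 0.045 m and y of slicker in the frame of wood_tray between -0.075 and 0.075 m and z of slicker in the frame of wood_tray between 0.001 and 0.011 m); the robot touches nothing.
It also fails if it takes over 131 s, if anything falls off the work surface, if the arm or the gripper's body presses on something with over 40 N, if the wrist force passes 120 N, or if a joint passes its speed limit or range.

## Working session

There is one attempt and no reset: what is moved stays moved. The work goes in short steps, Python scripts to look and compute and a tool call to move; the robot and the scene stay as the last step left them, time stands still between calls to the robot, and variables do not carry over. Pictures are saved under pics/ and viewed, at most 14 in all, crops included, and the job is handed in when it is done.

Besides the shell and the picture viewer there is one more tool, called after "Call:" as a command line: name --argument value ..., lists and objects as JSON in quotes. step_arm: Moves the arm, as the interface text tells. Its arguments: {"type":"object","properties":{"targets":{"type":"array","items":{"type":"array"}},"force":{"type":"number"}},"required":["targets"]}

```bash
mkdir -p pics; ls
cat > h.py <<'E'
import numpy as np,cv2
from workcell import bot
def snap(n,f):
    p=bot.camera_params(n); im,d=bot.camera(n)
    cv2.imwrite(f'pics/{f}.png',im[:,:,::-1]); np.savez(f'pics/{f}.npz',im=im,d=d,**p)
    return im,d,p
def ray(p,u,v):
    K=p['K'];k=float(p['k1']); s=np.array([(u-K[0,2])/K[0,0],(v-K[1,2])/K[1,1]]); q=s.copy()
    for _ in range(20): q=s/(1+k*(q@q))
    return np.array([q[0],q[1],1.])
def cam2w(p,c): return p['R'].T@(c-p['t'])
def onz(p,u,v,z):
    r=p['R'].T@ray(p,u,v); o=-p['R'].T@p['t']; return o+r*(z-o[2])/r[2]
def dep(p,d,u,v): return cam2w(p,ray(p,u,v)*d[int(round(v)),int(round(u))])
def tri(p1,a,p2,b):
    A=np.zeros((3,3));y=np.zeros(3);O=[]
    for p,(u,v) in ((p1,a),(p2,b)):
        r=p['R'].T@ray(p,u,v);r/=np.linalg.norm(r);o=-p['R'].T@p['t'];M=np.eye(3)-np.outer(r,r);A+=M;y+=M@o
    return np.linalg.solve(A,y)
E
python3 - <<'E'
from h import *
for n in('scene','top'):
    im,d,p=snap(n,n+'0'); print(n,p['K'].tolist(),p['k1'],(-p['R'].T@p['t']).round(3))
print(bot.get_obs())
E
```

```text
pics
scene [[492.02739508536513, 0.0, 322.9493070612253], [0.0, 492.02739508536513, 197.86497592469098], [0.0, 0.0, 1.0]] -0.14539268027256713 [ 0.921 -0.461  0.987]
top [[375.4722179114187, 0.0, 317.6450878652452], [0.0, 375.4722179114187, 193.7831126998646], [0.0, 0.0, 1.0]] 0.028733145301086775 [0.41  0.009 0.957]
{'time': 0.1, 'q': array([-7.35098311e+01,  5.00844650e+00,  1.00390869e+01,  9.50992284e+01,
        2.86459306e-04,  9.00003593e+01]), 'qd': array([-0.03196636, -0.06852817,  0.18625426, -0.04068639,  0.150853  ,
       -0.04136298]), 'joint_efforts': array([-2.31559025e-03, -5.21560299e+01,  4.65655196e+01,  1.60386111e-02,
       -1.66335171e-04,  1.05901182e-05]), 'ee_pos': array([ 0.15606196, -0.52718347,  0.23065002]), 'tcp_rot': array([-1.79931412e+02, -2.86028960e-04,  1.64898092e+01]), 'wrist_force': array([-0.75069007,  0.11063019, -0.21933931]), 'torque': array([ 0.01058373, -0.02230689, -0.0314032 ]), 'grasp_force': 0.0, 'opening': 0.08549013049734352}
```

View pics/top0.png

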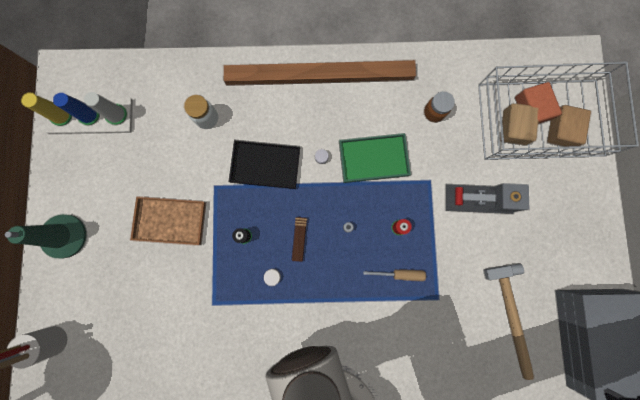

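View pics/scene0.png

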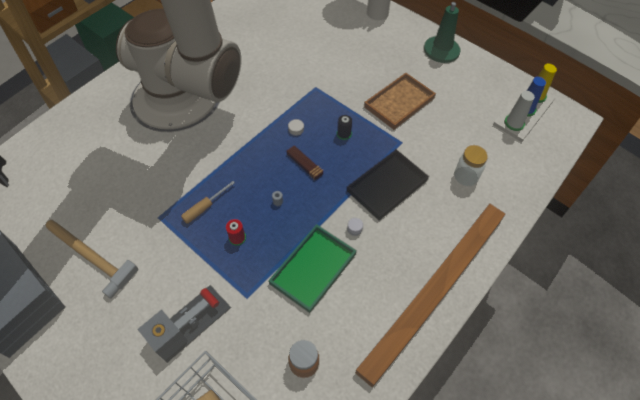

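The top view shows the black spool at (241,236), slicker (300,239), steel die (348,227), red spool (403,227), red bar (460,196) and brass die (516,197). The trays are black (265,164), green (375,158) and cork (169,221). The scene view shows the same things, with the die block at about (185,320). I'll enlarge both.

Run:
```python
import cv2
t=cv2.imread('pics/top0.png');s=cv2.imread('pics/scene0.png')
def crop(im,x,y,w,h,k,f): cv2.imwrite(f'pics/{f}.png',cv2.resize(im[y:y+h,x:x+w],None,fx=k,fy=k,interpolation=cv2.INTER_CUBIC))
crop(t,225,130,200,150,4,'tA')   # 
crop(t,390,170,150,80,5,'tB')
crop(s,130,100,240,260,2.3,'sA')
```

```text
(no output)
```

View pics/tA.png

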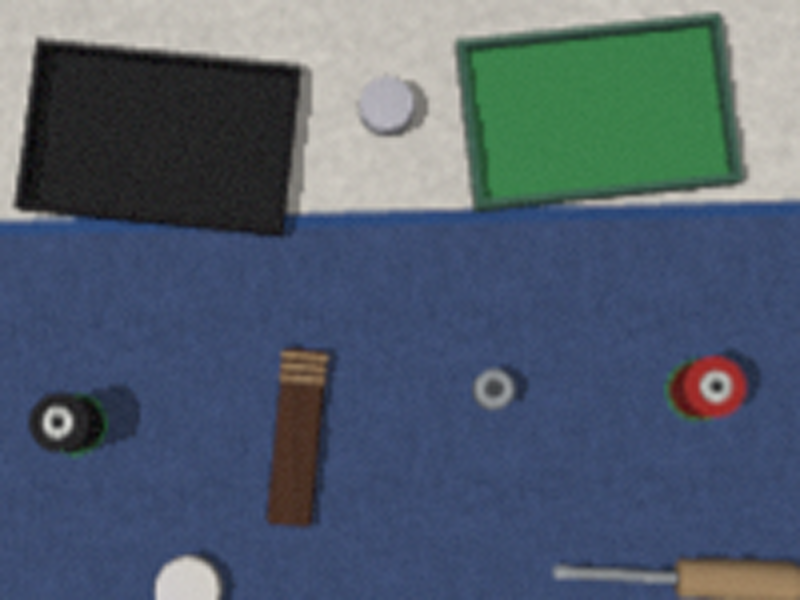

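View pics/tB.png

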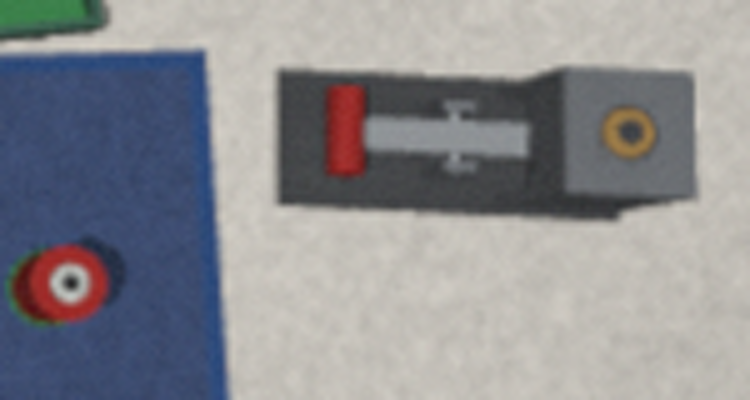

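View pics/sA.png

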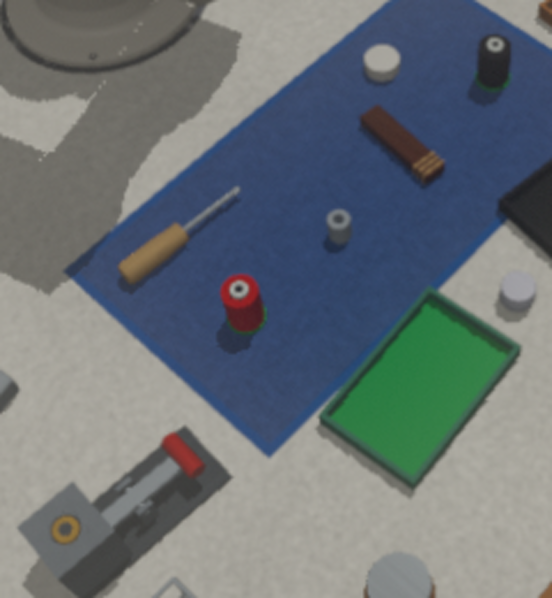

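The crops show the spool cores, the die dimples, the slicker's and trays' corners, and the bar. Their pixel positions go into the script below.

Run:
```python
from h import *
T=np.load('pics/top0.npz');S=np.load('pics/scene0.npz')
c=lambda X,Y,x0,y0,k:((X+.5)/k-.5+x0,(Y+.5)/k-.5+y0)
A=lambda X,Y:c(X,Y,225,130,4);B=lambda X,Y:c(X,Y,390,170,5);D=lambda X,Y:c(X,Y,130,100,2.3)
for n,a,b in[('black',A(57,422),D(495,44)),('red',A(717,386),D(239,289)),('steel',A(494,388),D(339,219)),('brass',B(629,132),D(66,529)),('bar',B(346,131),D(183,453)),('slickbands',A(306,351),D(441,167))]:
    t=tri(T,a,S,b); print(n,(t*1e3).round(1),'dep',(dep(T,T['d'],*a)*1e3).round(1),(dep(S,S['d'],*b)*1e3).round(1))
def quad(n,pts,z):
    w=np.array([onz(T,*q,z) for q in pts])*1e3; print(n,'ctr',w.mean(0).round(1),'edges',[(np.linalg.norm(w[i]-w[i-1]).round(0),np.degrees(np.arctan2(*(w[i]-w[i-1])[1::-1])).round(1)) for i in range(4)])
quad('slick',[A(283,349),A(329,353),A(313,525),A(267,522)],.016)
quad('btray',[A(38,40),A(304,66),A(284,236),A(15,208)],.02)
quad('gtray',[A(458,41),A(720,14),A(744,182),A(477,210)],.02)
quad('wtray',[(136,198),(205,199),(204,243),(131,242)],.02)
quad('block',[B(565,67),B(693,72),B(695,198),B(564,193)],.074)
for u,v in [(265,164),(375,158),(169,221),(300,239)]: print((dep(T,T['d'],u,v)*1e3).round(1))
```

```text
black [436.3 201.9  54.9] dep [436.2 201.3  57.6] [437.1 200.9  56.4]
red [ 447.9 -192.1   54.9] dep [ 447.4 -191.8   58.2] [ 449.8 -192.6   57.9]
steel [451.1 -61.4  26.7] dep [450.7 -61.3  31.5] [454.  -63.3  32. ]
brass [ 511.5 -453.5   70.3] dep [ 510.7 -451.1   75.5] [ 513.4 -453.2   73.6]
bar [ 519.9 -335.7   33.3] dep [ 518.5 -332.6   42.6] [ 526.1 -337.2   47. ]
slickbands [480.   57.   17.2] dep [477.2  54.2  19.9] [482.   60.3  16.4]
slick ctr [424.4  60.3  16. ] edges [(np.float64(107.0), np.float64(-6.3)), (np.float64(29.0), np.float64(-96.5)), (np.float64(106.0), np.float64(173.4)), (np.float64(28.0), np.float64(84.9))]
btray ctr [615.8 144.1  20. ] edges [(np.float64(110.0), np.float64(-7.4)), (np.float64(171.0), np.float64(-97.2)), (np.float64(111.0), np.float64(172.3)), (np.float64(171.0), np.float64(82.5))]
gtray ctr [ 625.  -135.6   20. ] edges [(np.float64(110.0), np.float64(4.4)), (np.float64(169.0), np.float64(-85.6)), (np.float64(110.0), np.float64(-175.3)), (np.float64(169.0), np.float64(94.5))]
wtray ctr [478.7 382.5  20. ] edges [(np.float64(109.0), np.float64(-4.1)), (np.float64(172.0), np.float64(-92.4)), (np.float64(109.0), np.float64(179.6)), (np.float64(179.0), np.float64(87.6))]
block ctr [ 510.7 -452.    74. ] edges [(np.float64(60.0), np.float64(-5.6)), (np.float64(59.0), np.float64(-93.9)), (np.float64(60.0), np.float64(175.2)), (np.float64(60.0), np.float64(86.3))]
[619.  145.7   3.5]
[ 626.6 -139.     6.1]
[478.  388.7   5.1]
[423.8  58.2  15.4]
```

Positions agree between the views. First I press the red bar, with the fingers shut.

Call:
step_arm --targets '[[0,[50,26,0],[0,0,-0.06]],[0,[95,50,0],[0,0,-0.12]],[0,[140,74,0],[0,0,-0.2]],[0,[185,97,-10],[0,0,-0.28]],[0,[230,120,-20],[0,0,-0.366]],[0,[275,144,-30],[0,0,-0.366]],[0,[320,168,-40],[0,0,-0.366]],[0,[364,191,-50],[0,0,-0.366]]]'

```text
time: 0.9
ee_pos: [0.5079, -0.3422, 0.1837]
tcp_rot: [-180.0, 0.0, -4.5]
wrist_force: [-0.4, -1.4, 0.6]
opening: 0.0002
grasp_force: 0.0
```

Call:
step_arm --targets '[[0,[0,0,-30],[0,0,0]],[0,[0,0,-60],[0,0,0]],[0,[0,0,-90],[0,0,0]],[0,[0,0,-110],[0,0,0]],[0,[0,0,-110],[0,0,0]],[0,[0,0,-110],[0,0,0]],[0,[0,0,-110],[0,0,0]]]'

```text
time: 1.6
ee_pos: [0.507, -0.344, 0.076]
tcp_rot: [179.9, -0.1, -4.5]
wrist_force: [-0.3, -0.5, 1.7]
opening: -0.0002
grasp_force: 0.0
```

Call:
step_arm --targets '[[0,[14,8,0],[0,0,0]],[0,[14,8,0],[0,0,0]],[0,[14,8,-20],[0,0,0]],[0,[14,8,-32],[0,0,0]],[0,[14,8,-38],[0,0,0]],[0,[14,8,-44],[0,0,0]],[0,[14,8,-48],[0,0,0]],[0,[14,8,-48],[0,0,0]]]'

```text
time: 2.4
ee_pos: [0.5206, -0.3352, 0.0266]
tcp_rot: [-180.0, -0.0, -4.5]
wrist_force: [0.7, -0.8, 0.1]
opening: -0.0003
grasp_force: 0.0
```

Call:
step_arm --targets '[[0,[0,0,-2],[0,0,0]],[0,[0,0,-4],[0,0,0]],[0,[0,0,-4],[0,0,0]]]'

```text
time: 2.7
ee_pos: [0.5207, -0.3356, 0.0241]
tcp_rot: [180.0, -0.1, -4.5]
wrist_force: [-3.1, 4.1, 10.9]
opening: 0.0
grasp_force: 5.6
```

Run:
```python
from h import *
print(bot.get_obs()['ee_pos'],bot.get_obs()['wrist_force'])
im,d,p=snap('scene','scene1')
s=im[270:390,120:260,::-1]; cv2.imwrite('pics/s1c.png',cv2.resize(s,None,fx=4,fy=4,interpolation=cv2.INTER_CUBIC))
```

```text
[ 0.52070498 -0.33555741  0.02409305] [-3.11408719  4.06914889 10.86477979]
```

View pics/s1c.png

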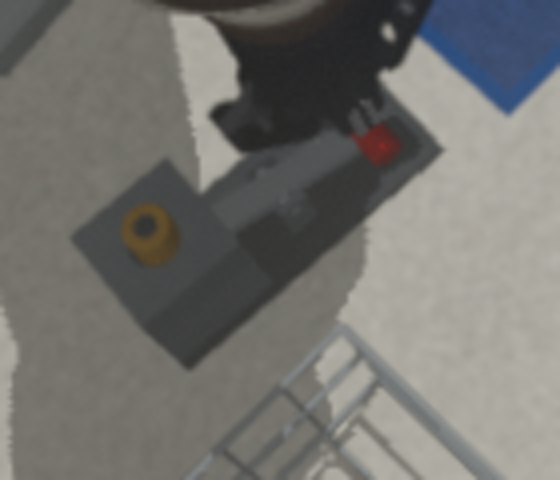

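The brass die now stands proud of the block (dimple at crop (147,224)). I'll press a little more, lift, and look from above with the wrist camera.

Call:
step_arm --targets '[[0,[0,0,-2],[0,0,0]],[0,[0,0,-2],[0,0,0]],[0,[0,0,40],[0,0,0]],[0,[0,0,85],[0,0,0]],[0.55,[0,0,130],[0,0,0]],[0.55,[-4,-40,140],[0,0,0]],[0.55,[-8,-85,140],[0,0,0]],[0.55,[-9,-117,140],[0,0,0]]]'

```text
time: 3.55
ee_pos: [0.511, -0.4551, 0.1632]
tcp_rot: [179.9, -0.1, -4.5]
wrist_force: [0.4, -0.0, 0.7]
opening: 0.0468
grasp_force: 0.0
```

Call:
step_arm --targets '[[0.55,[0,0,0],[0,0,0]],[0.55,[0,0,0],[0,0,0]]]'

```text
time: 3.75
ee_pos: [0.5109, -0.4532, 0.1617]
tcp_rot: [-180.0, 0.1, -4.6]
wrist_force: [0.0, 0.4, -0.0]
opening: 0.0468
grasp_force: 0.0
```

Run:
```python
from h import *
print(bot.get_obs()['ee_pos'],bot.get_obs()['opening'])
im,d,p=snap('wrist','w1'); print(p,-p['R'].T@p['t'])
S=np.load('pics/scene1.npz'); print(onz(S,120+147.5/4-.5,270+224.5/4-.5,.092))
```

```text
[ 0.51090932 -0.45319385  0.16167769] 0.0468176075046595
{'K': array([[348.63981968,   0.        , 325.62113581],
       [  0.        , 348.63981968, 201.23120195],
       [  0.        ,   0.        ,   1.        ]]), 'k1': -0.04843092319758951, 'R': array([[-7.95703307e-02, -9.96829059e-01, -6.24639051e-04],
       [-9.43448752e-01,  7.51069941e-02,  3.22898424e-01],
       [-3.21827618e-01,  2.62824493e-02, -9.46433419e-01]]), 't': array([-0.41057974,  0.49614894,  0.49101416])} [ 0.59344305 -0.45944712  0.30425004]
[ 0.51256262 -0.45087256  0.092     ]
```

View pics/w1.png

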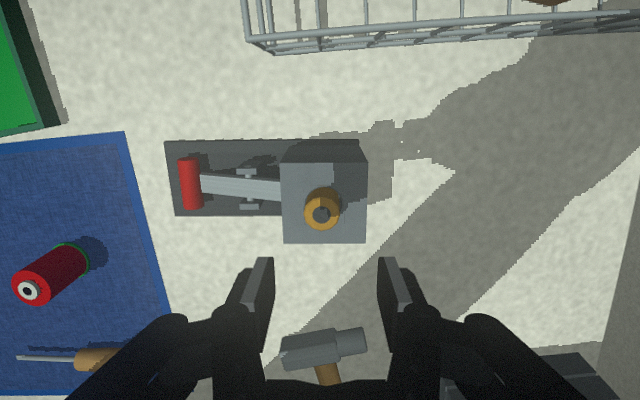

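The dimple is at (321,214), and the fingers straddle it along y with the block clear around them.

Run:
```python
from h import *
W=np.load('pics/w1.npz');S=np.load('pics/scene1.npz')
b=(120+147.5/4-.5,270+224.5/4-.5)
print(tri(W,(321,214),S,b),onz(W,321,214,.092),dep(W,W['d'],321,214),'red',onz(W,27,290,.058))
```

```text
[ 0.5158583  -0.45058139  0.09966436] [ 0.51274681 -0.44985268  0.092     ] [ 0.51333116 -0.44992215  0.09353696] red [ 0.44986337 -0.19098071  0.058     ]
```

Call:
step_arm --targets '[[0.55,[1.5,2.5,0],[0,0,0]],[0.55,[1.5,2.5,-40],[0,0,0]],[0.55,[1.5,2.5,-70],[0,0,0]],[0.55,[1.5,2.5,-85],[0,0,0]],[0.55,[1.5,2.5,-85],[0,0,0]],[0.2,[1.5,2.5,-85],[0,0,0]],[0.2,[1.5,2.5,-85],[0,0,0]],[0.2,[1.5,2.5,-85],[0,0,0]]]' --force 40

```text
time: 4.6
ee_pos: [0.5136, -0.4506, 0.0795]
tcp_rot: [179.9, -0.1, -4.5]
wrist_force: [-0.1, 0.3, 2.1]
opening: 0.0213
grasp_force: 39.1
```

Call:
step_arm --targets '[[0.2,[0,0,0],[0,0,0]],[0.2,[0,0,0],[0,0,0]],[0.2,[0,0,0],[0,0,0]]]'

```text
time: 4.9
ee_pos: [0.5132, -0.4507, 0.0782]
tcp_rot: [179.9, -0.1, -4.5]
wrist_force: [1.8, -2.9, 2.9]
opening: 0.0213
grasp_force: 39.4
```

Call:
step_arm --targets '[[0.2,[0,0,5],[0,0,0]],[0.2,[0,0,12],[0,0,0]],[0.2,[0,0,20],[0,0,0]],[0.2,[0,0,35],[0,0,0]],[0.2,[0,0,60],[0,0,0]],[0.2,[0,0,85],[0,0,0]],[0.2,[0,0,85],[0,0,0]],[0.2,[0,0,85],[0,0,0]]]'

```text
time: 5.7
ee_pos: [0.513, -0.4501, 0.163]
tcp_rot: [180.0, -0.0, -4.5]
wrist_force: [-0.5, -0.9, -1.9]
opening: 0.0212
grasp_force: 39.6
```

Run:
```python
from h import *
o=bot.get_obs();print(o['ee_pos'],o['opening'],o['wrist_force'])
im,d,p=snap('wrist','w2'); cv2.imwrite('pics/w2c.png',cv2.resize(im[120:360,200:440,::-1],None,fx=2.5,fy=2.5))
```

```text
[ 0.51304795 -0.4500718   0.16301154] 0.021229282007917735 [-0.54275455 -0.85165001 -1.89083628]
```

View pics/w2c.png

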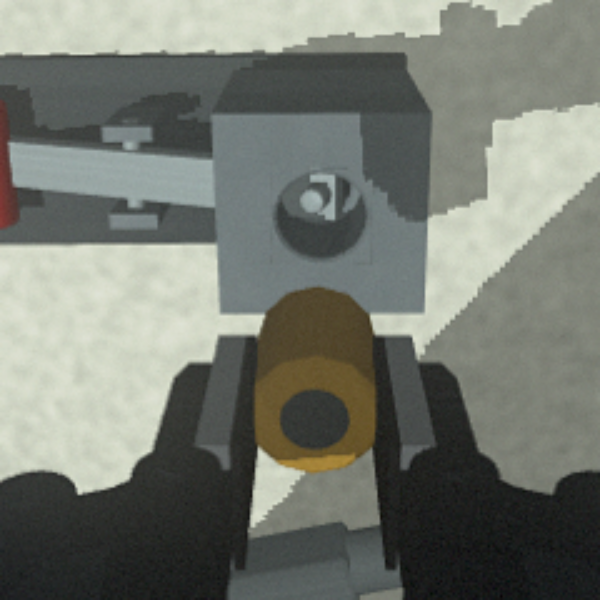

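The brass die is gripped upright and clear of the socket. Next I carry it to the black tray.

Call:
step_arm --targets '[[0.2,[4,20,0],[0,0,0]],[0.2,[10,57,0],[0,0,0]],[0.2,[17,98,0],[0,0,0]],[0.2,[24,140,0],[0,0,0]],[0.2,[32,182,0],[0,0,0]],[0.2,[39,224,0],[0,0,0]],[0.2,[47,266,0],[0,0,0]],[0.2,[54,308,0],[0,0,0]]]'

```text
time: 6.55
ee_pos: [0.5662, -0.1402, 0.1609]
tcp_rot: [-180.0, 0.1, -4.5]
wrist_force: [0.6, 0.3, -1.6]
opening: 0.0207
grasp_force: 39.6
```

Call:
step_arm --targets '[[0.2,[8,42,0],[0,0,0]],[0.2,[15,84,0],[0,0,0]],[0.2,[22,126,0],[0,0,0]],[0.2,[30,168,0],[0,0,0]],[0.2,[36,205,0],[0,0,0]],[0.2,[42,235,0],[0,0,0]],[0.2,[45,252,0],[0,0,0]],[0.2,[45,252,0],[0,0,0]]]'

```text
time: 7.35
ee_pos: [0.6104, 0.0114, 0.1622]
tcp_rot: [-177.9, 0.1, 0.2]
wrist_force: [0.5, 0.1, -0.8]
opening: 0.021
grasp_force: 39.6
```

Call:
step_arm --targets '[[0.2,[0,0,-30],[0,0,0]],[0.2,[0,0,-65],[0,0,0]],[0.2,[0,0,-100],[0,0,0]],[0.2,[0,0,-122],[0,0,0]],[0.2,[0,0,-130],[0,0,0]],[0.2,[0,0,-135],[0,0,0]],[0.2,[0,0,-137],[0,0,0]],[0.2,[0,0,-137],[0,0,0]]]'

```text
time: 8.15
ee_pos: [0.6107, 0.0119, 0.0265]
tcp_rot: [-177.9, -0.0, 0.2]
wrist_force: [-0.6, 0.2, -0.7]
opening: 0.0209
grasp_force: 39.6
```

The move was clipped before y=0.11 and the tool tilted slightly, so I lift and check the joints.

Call:
step_arm --targets '[[0.2,[0,0,40],[0,0,0]],[0.2,[0,0,80],[0,0,0]],[0.2,[0,0,120],[0,0,0]],[0.2,[0,0,135],[0,0,0]],[0.2,[0,0,135],[0,0,0]]]'

```text
time: 8.65
ee_pos: [0.6115, 0.0121, 0.1637]
tcp_rot: [-177.9, -0.2, 0.2]
wrist_force: [-0.2, -1.0, -2.9]
opening: 0.0211
grasp_force: 39.7
```

Run:
```python
from h import *
o=bot.get_obs();print(o['ee_pos'],o['tcp_rot'],o['q'],o['opening'])
im,d,p=snap('scene','s2'); cv2.imwrite('pics/s2c.png',cv2.resize(im[100:340,220:460,::-1],None,fx=2.5,fy=2.5))
T=np.load('pics/top0.npz'); print(dep(T,T['d'],321.5,155.6))
```

```text
[0.61150081 0.01208907 0.16374205] [-177.94303113   -0.24368963    0.23006048] [1.74115538e-01 1.23928385e+01 1.08968327e+01 8.82623140e+01
 2.05720583e+00 1.79944019e+02] 0.0210783088134927
[ 0.63222832 -0.00084977  0.02511688]
```

View pics/s2c.png

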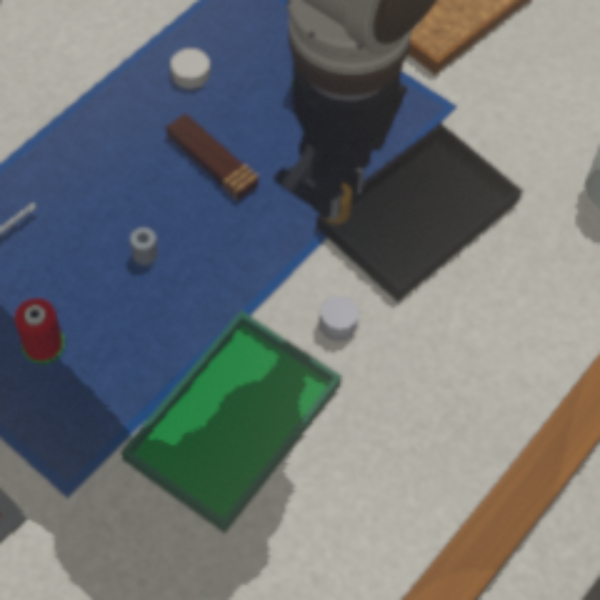

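The last joint reached its limit (q6 = q1+180−yaw), so I use yaw near 82° here instead and square the tool up.

```bash
cat >> h.py <<'E'
from scipy.spatial.transform import Rotation as Ro
def turn(yaw,cur=None):
    cur=bot.get_obs()['tcp_rot'] if cur is None else cur
    return (Ro.from_euler('xyz',[180,0,yaw],degrees=True)*Ro.from_euler('xyz',cur,degrees=True).inv()).as_rotvec().round(3)
E
python3 -c "
from h import *
for y in(30,62,82.6): print(turn(y))"
```

```text
[-0.035 -0.009  0.519]
[-0.033 -0.019  1.078]
[-0.03  -0.025  1.437]
```

Call:
step_arm --targets '[[0.2,[0,5,0],[-0.03,0,0.13]],[0.2,[0,20,0],[-0.035,-0.005,0.26]],[0.2,[0,40,0],[-0.035,-0.008,0.4]],[0.2,[0,60,0],[-0.035,-0.01,0.53]],[0.2,[0,80,0],[-0.035,-0.012,0.67]],[0.2,[0,98,0],[-0.034,-0.015,0.8]],[0.2,[0,98,0],[-0.033,-0.017,0.94]],[0.2,[0,98,0],[-0.033,-0.019,1.078]]]'

```text
time: 9.5
ee_pos: [0.6091, 0.1106, 0.1574]
tcp_rot: [-179.8, 0.3, 62.4]
wrist_force: [-0.2, 0.3, -1.3]
opening: 0.021
grasp_force: 39.6
```

Call:
step_arm --targets '[[0.2,[0,0,0],[0,0,0.13]],[0.2,[0,0,0],[0,0,0.26]],[0.2,[0,0,0],[0,0,0.36]],[0.2,[0,0,-35],[0,0,0.36]],[0.2,[0,0,-75],[0,0,0.36]],[0.2,[0,0,-105],[0,0,0.36]],[0.2,[0,0,-120],[0,0,0.36]],[0.2,[0,0,-120],[0,0,0.36]]]'

```text
time: 10.3
ee_pos: [0.6079, 0.1097, 0.0366]
tcp_rot: [-179.7, 0.2, 82.6]
wrist_force: [-0.5, -0.3, -1.2]
opening: 0.0211
grasp_force: 39.6
```

Call:
step_arm --targets '[[0.2,[2,0,-9],[0,0,0]],[0.2,[2,0,-12],[0,0,0]],[0.2,[2,0,-13],[0,0,0]],[0.2,[2,0,-14],[0,0,0]],[0.2,[2,0,-14],[0,0,0]]]'

```text
time: 10.8
ee_pos: [0.6123, 0.1101, 0.0269]
tcp_rot: [179.9, 0.1, 82.6]
wrist_force: [-0.4, -1.1, -1.5]
opening: 0.0208
grasp_force: 39.6
```

Call:
step_arm --targets '[[0.2,[0,0,-1],[0,0,0]],[0.2,[0,0,-2],[0,0,0]],[0.2,[0,0,-2],[0,0,0]]]'

```text
time: 11.1
ee_pos: [0.612, 0.1101, 0.0243]
tcp_rot: [180.0, 0.1, 82.6]
wrist_force: [0.1, 0.3, -0.5]
opening: 0.0211
grasp_force: 39.6
```

Call:
step_arm --targets '[[0.2,[0,0,-1],[0,0,0]],[0.2,[0,0,-2],[0,0,0]],[0.2,[0,0,-2],[0,0,0]]]'

```text
time: 11.4
ee_pos: [0.6122, 0.1101, 0.0227]
tcp_rot: [180.0, 0.1, 82.6]
wrist_force: [-0.3, 1.0, 1.9]
opening: 0.0211
grasp_force: 39.9
```

Call:
step_arm --targets '[[0.2,[0,0,-1],[0,0,0]],[0.2,[0,0,-1],[0,0,0]]]'

```text
time: 11.6
ee_pos: [0.6123, 0.1102, 0.0226]
tcp_rot: [179.9, 0.1, 82.6]
wrist_force: [-2.7, -0.5, 8.4]
opening: 0.0211
grasp_force: 40.6
```

Contact. Release, rise, and go to the steel die.

Call:
step_arm --targets '[[0.5,[0,0,0],[0,0,0]],[0.5,[0,0,0],[0,0,0]],[0.5,[0,0,0],[0,0,0]],[0.5,[0,0,30],[0,0,0]],[0.5,[0,0,70],[0,0,0]],[0.5,[-20,-20,100],[0,0,0]],[0.5,[-50,-52,110],[0,0,0]],[0.5,[-80,-84,110],[0,0,0]]]'

```text
time: 12.4
ee_pos: [0.5321, 0.0256, 0.1333]
tcp_rot: [179.8, 0.1, 82.7]
wrist_force: [0.4, -0.0, 0.4]
opening: 0.0427
grasp_force: 0.0
```

Call:
step_arm --targets '[[0.5,[-28,-32,0],[0,0,0]],[0.5,[-56,-64,0],[0,0,0]],[0.5,[-80,-88,-20],[0,0,0]],[0.5,[-80,-88,-50],[0,0,0]],[0.5,[-80,-88,-50],[0,0,0]]]'

```text
time: 12.9
ee_pos: [0.4498, -0.0623, 0.0785]
tcp_rot: [-179.8, 0.1, 82.5]
wrist_force: [0.3, 0.8, -0.1]
opening: 0.0428
grasp_force: 0.0
```

Run:
```python
from h import *
o=bot.get_obs();print(o['ee_pos'],o['tcp_rot'])
im,d,p=snap('wrist','w3')
```

```text
[ 0.44975967 -0.06230923  0.07845552] [-1.79761283e+02  1.21426073e-01  8.25303957e+01]
```

View pics/w3.png

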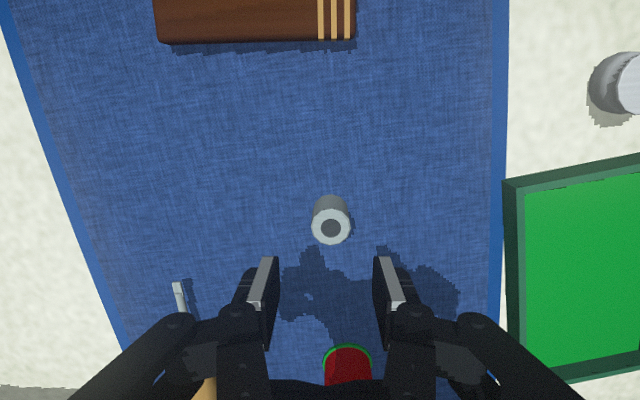

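The steel die's dimple is at (331,227), between the fingers.

Run:
```python
from h import *
W=np.load('pics/w3.npz');T=np.load('pics/top0.npz')
print(onz(W,331,227,.03),dep(W,W['d'],331,227),tri(W,(331,227),T,(348.1,226.6)))
```

```text
[ 0.45274489 -0.06062313  0.03      ] [ 0.45274926 -0.06058088  0.03009966] [ 0.4517808  -0.06183525  0.02660542]
```

Call:
step_arm --targets '[[0.5,[2.5,1,-30],[0,0,0]],[0.5,[2.5,1,-60],[0,0,0]],[0.5,[2.5,1,-70],[0,0,0]],[0.5,[2.5,1,-70],[0,0,0]],[0.2,[2.5,1,-70],[0,0,0]],[0.2,[2.5,1,-70],[0,0,0]],[0.2,[2.5,1,-70],[0,0,0]],[0.2,[2.5,1,-70],[0,0,0]]]'

```text
time: 13.75
ee_pos: [0.4557, -0.0609, 0.0134]
tcp_rot: [179.8, 0.1, 82.6]
wrist_force: [-1.4, 1.5, 6.9]
opening: 0.0216
grasp_force: 39.3
```

Call:
step_arm --targets '[[0.2,[0,0,0],[0,0,0]],[0.2,[0,0,20],[0,0,0]],[0.2,[0,0,55],[0,0,0]],[0.2,[0,0,95],[0,0,0]],[0.2,[0,0,110],[0,0,0]],[0.2,[0,0,110],[0,0,0]]]'

```text
time: 14.35
ee_pos: [0.456, -0.0611, 0.1242]
tcp_rot: [179.7, 0.1, 82.6]
wrist_force: [0.5, -0.0, -1.9]
opening: 0.0214
grasp_force: 39.3
```

Call:
step_arm --targets '[[0.2,[15,22,0],[0,0,0]],[0.2,[38,56,0],[0,0,0]],[0.2,[62,90,0],[0,0,0]],[0.2,[85,124,0],[0,0,0]],[0.2,[108,158,0],[0,0,0]],[0.2,[130,190,0],[0,0,0]],[0.2,[150,219,0],[0,0,0]],[0.2,[164,240,0],[0,0,0]]]'

```text
time: 15.15
ee_pos: [0.6188, 0.1809, 0.1187]
tcp_rot: [-179.9, 0.2, 82.7]
wrist_force: [0.0, -0.7, -1.6]
opening: 0.0213
grasp_force: 39.4
```

Call:
step_arm --targets '[[0.2,[0,0,0],[0,0,0]],[0.2,[0,0,-30],[0,0,0]],[0.2,[0,0,-65],[0,0,0]],[0.2,[0,0,-85],[0,0,0]],[0.2,[0,0,-95],[0,0,0]],[0.2,[0,0,-98],[0,0,0]],[0.2,[0,0,-98],[0,0,0]]]'

```text
time: 15.85
ee_pos: [0.6185, 0.1789, 0.0236]
tcp_rot: [180.0, 0.1, 82.6]
wrist_force: [-0.0, -0.8, -0.8]
opening: 0.0216
grasp_force: 39.5
```

Call:
step_arm --targets '[[0.2,[0,0,-1],[0,0,0]],[0.2,[0,0,-2],[0,0,0]],[0.2,[0,0,-3],[0,0,0]],[0.2,[0,0,-3],[0,0,0]]]'

```text
time: 16.25
ee_pos: [0.6187, 0.1791, 0.0207]
tcp_rot: [180.0, 0.1, 82.6]
wrist_force: [-0.0, -0.2, -0.5]
opening: 0.0215
grasp_force: 39.5
```

Call:
step_arm --targets '[[0.2,[0,0,-1],[0,0,0]],[0.2,[0,0,-1],[0,0,0]]]'

```text
time: 16.45
ee_pos: [0.6185, 0.1791, 0.0194]
tcp_rot: [180.0, 0.1, 82.6]
wrist_force: [-0.3, -0.0, -1.6]
opening: 0.0214
grasp_force: 39.5
```

Call:
step_arm --targets '[[0.2,[0,0,-1],[0,0,0]],[0.2,[0,0,-1.5],[0,0,0]],[0.2,[0,0,-1.5],[0,0,0]]]'

```text
time: 16.75
ee_pos: [0.6186, 0.1792, 0.0185]
tcp_rot: [180.0, 0.1, 82.6]
wrist_force: [-2.3, -0.2, 4.3]
opening: 0.0214
grasp_force: 40.1
```

Call:
step_arm --targets '[[0.2,[0,0,-1],[0,0,0]],[0.2,[0,0,-1],[0,0,0]]]'

```text
time: 16.95
ee_pos: [0.6187, 0.1792, 0.0184]
tcp_rot: [179.9, 0.1, 82.6]
wrist_force: [-4.9, -2.2, 11.1]
opening: 0.0218
grasp_force: 40.6
```

Call:
step_arm --targets '[[0.5,[0,0,0],[0,0,0]],[0.5,[0,0,0],[0,0,0]],[0.5,[0,0,0],[0,0,0]],[0.5,[0,0,30],[0,0,0]],[0.5,[0,0,70],[0,0,0.1]],[0.5,[-10,-6,105],[0,0,0.23]],[0.5,[-40,-24,105],[0,0,0.36]],[0.5,[-70,-43,105],[0,0,0.5]]]'

```text
time: 17.75
ee_pos: [0.5486, 0.136, 0.1228]
tcp_rot: [179.9, 0.1, 111.6]
wrist_force: [-0.2, -0.9, 0.7]
opening: 0.043
grasp_force: 0.0
```

Call:
step_arm --targets '[[0.55,[-20,-12,0],[0,0,0.13]],[0.55,[-40,-24,0],[0,0,0.27]],[0.55,[-60,-36,0],[0,0,0.41]],[0.55,[-80,-48,0],[0,0,0.55]],[0.55,[-100,-60,0],[0,0,0.69]],[0.55,[-120,-72,-10],[0,0,0.82]],[0.55,[-124,-76,-30],[0,0,0.96]],[0.55,[-124,-76,-40],[0,0,1.09]]]'

```text
time: 18.55
ee_pos: [0.4235, 0.0595, 0.0808]
tcp_rot: [180.0, 0.1, 174.0]
wrist_force: [-0.4, -0.2, -0.7]
opening: 0.0469
grasp_force: 0.0
```

Call:
step_arm --targets '[[0.55,[0,0,0],[0,0,0]],[0.55,[0,0,0],[0,0,0]]]'

```text
time: 18.75
ee_pos: [0.4246, 0.0601, 0.0822]
tcp_rot: [180.0, 0.1, 173.5]
wrist_force: [0.1, -0.0, 1.4]
opening: 0.0467
grasp_force: 0.0
```

Run:
```python
from h import *
o=bot.get_obs();print(o['ee_pos'],o['tcp_rot'])
im,d,p=snap('wrist','w4');snap('top','top4')
```

```text
[0.4246256  0.06012058 0.08219794] [1.79979740e+02 1.29685941e-01 1.73505953e+02]
```

View pics/w4.png

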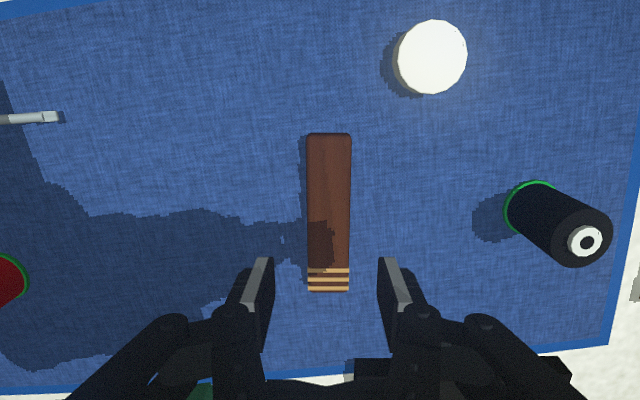

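The slicker lies squarely between the fingers (columns 306–350, rows 135–290).

Run:
```python
from h import *
W=np.load('pics/w4.npz')
a=onz(W,329,135,.016);b=onz(W,328,290,.016);print(a,b,(a+b)/2,np.degrees(np.arctan2(*(b-a)[1::-1])),'black',onz(W,587,242,.058),tri(W,(587,242),np.load('pics/top0.npz'),(238.9,235.1)))
```

```text
[0.37159005 0.06860787 0.016     ] [0.4776027  0.05617981 0.016     ] [0.42459638 0.06239384 0.016     ] -6.68637034055867 black [0.43777596 0.20179986 0.058     ] [0.43641464 0.20046057 0.06000745]
```

Call:
step_arm --targets '[[0.55,[0,0,-35],[0,0,0]],[0.55,[0,0,-62],[0,0,0]],[0.55,[0,0,-72],[0,0,0]],[0.55,[0,0,-75],[0,0,0]],[0.55,[0,0,-75],[0,0,0]]]'

```text
time: 19.35
ee_pos: [0.425, 0.0602, 0.0077]
tcp_rot: [180.0, 0.2, 173.7]
wrist_force: [0.6, -0.1, 0.8]
opening: 0.0473
grasp_force: 0.0
```

Call:
step_arm --targets '[[0.55,[0,1,-2],[0,0,0]],[0.2,[0,1,-2],[0,0,0]],[0.2,[0,1,-2],[0,0,0]],[0.2,[0,1,-2],[0,0,0]],[0.2,[0,1,-2],[0,0,0]]]'

```text
time: 19.85
ee_pos: [0.4252, 0.0612, 0.0059]
tcp_rot: [180.0, 0.2, 173.7]
wrist_force: [-0.2, 1.0, 6.4]
opening: 0.0264
grasp_force: 40.3
```

Call:
step_arm --targets '[[0.2,[0,0,20],[0,0,0]],[0.2,[0,0,55],[0,0,0]],[0.2,[0,0,95],[0,0,0]],[0.2,[0,0,120],[0,0,0]],[0.2,[0,0,120],[0,0,0]]]'

```text
time: 20.35
ee_pos: [0.4263, 0.0613, 0.1287]
tcp_rot: [179.9, 0.4, 173.7]
wrist_force: [0.5, -0.8, 0.4]
opening: 0.0268
grasp_force: 39.5
```

Run:
```python
from h import *
im,d,p=snap('wrist','w5');t,_,_=snap('top','top5')
a=cv2.resize(im[100:400,200:440,::-1],None,fx=1.5,fy=1.5); 
b=cv2.resize(t[180:260,110:310,::-1],None,fx=4,fy=4,interpolation=cv2.INTER_CUBIC)
o=np.zeros((600,800,3),np.uint8); o[:320]=b[:320,:800]; a=cv2.resize(a,(224,280)); o[320:600,:224]=a
b2=cv2.resize(t[130:200,220:310,::-1],(360,280)); o[320:600,240:600]=b2; cv2.imwrite('pics/m5.png',o)
```

```text
(no output)
```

View pics/m5.png

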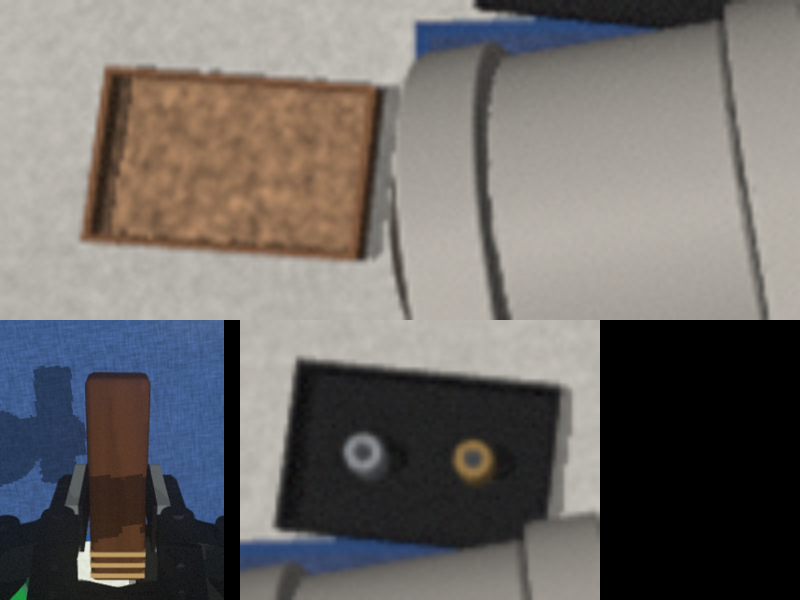

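Both dies stand in the black tray and the slicker is held straight. The wooden tray's rim corners in the crop are (106,67), (378,86), (362,261) and (80,241).

Run:
```python
from h import *
T=np.load('pics/top5.npz')
w=np.array([onz(T,(X+.5)/4-.5+110,(Y+.5)/4-.5+180,.02) for X,Y in[(106,67),(378,86),(362,261),(80,241)]])*1e3
print(w.mean(0),[(np.linalg.norm(w[i]-w[i-1]).round(),np.degrees(np.arctan2(*(w[i]-w[i-1])[1::-1])).round(1)) for i in range(4)])
print(bot.get_obs()['ee_pos'],bot.get_obs()['tcp_rot'])
```

```text
[478.61212801 386.23031206  20.        ] [(np.float64(108.0), np.float64(-6.1)), (np.float64(170.0), np.float64(-95.6)), (np.float64(109.0), np.float64(175.7)), (np.float64(174.0), np.float64(84.3))]
[0.42473387 0.06111716 0.12499509] [1.79969695e+02 1.66791666e-01 1.73722547e+02]
```

Call:
step_arm --targets '[[0.2,[3,15,0],[0,0,-0.07]],[0.2,[7,42,0],[0,0,-0.2]],[0.2,[11,69,0],[0,0,-0.33]],[0.2,[16,96,0],[0,0,-0.46]],[0.2,[20,123,0],[0,0,-0.59]],[0.2,[25,150,0],[0,0,-0.72]],[0.2,[29,177,0],[0,0,-0.85]],[0.2,[34,204,0],[0,0,-0.98]]]'

```text
time: 21.25
ee_pos: [0.4578, 0.2658, 0.123]
tcp_rot: [-179.9, 0.1, 117.3]
wrist_force: [0.0, -0.6, -0.4]
opening: 0.0266
grasp_force: 39.5
```

Call:
step_arm --targets '[[0.2,[4,25,0],[0,0,-0.12]],[0.2,[9,50,0],[0,0,-0.24]],[0.2,[13,75,0],[0,0,-0.36]],[0.2,[17,100,0],[0,0,-0.47]],[0.2,[20,121,0],[0,0,-0.579]],[0.2,[20,121,-20],[0,0,-0.579]],[0.2,[20,121,-50],[0,0,-0.579]],[0.2,[20,121,-50],[0,0,-0.579]]]'

```text
time: 22.05
ee_pos: [0.4761, 0.3843, 0.069]
tcp_rot: [-179.6, 0.5, 84.4]
wrist_force: [-0.3, 0.1, -0.8]
opening: 0.027
grasp_force: 39.6
```

Call:
step_arm --targets '[[0.2,[0,0,-25],[0,0,0]],[0.2,[0,0,-50],[0,0,0]],[0.2,[0,0,-58],[0,0,0]],[0.2,[0,0,-58],[0,0,0]]]'

```text
time: 22.45
ee_pos: [0.4778, 0.3854, 0.016]
tcp_rot: [-179.9, 0.2, 84.4]
wrist_force: [-0.8, -0.6, -0.4]
opening: 0.0267
grasp_force: 39.6
```

Call:
step_arm --targets '[[0.2,[0,0,-2],[0,0,0]],[0.2,[0,0,-4],[0,0,0]],[0.2,[0,0,-5],[0,0,0]],[0.2,[0,0,-5],[0,0,0]]]'

```text
time: 22.85
ee_pos: [0.4787, 0.3862, 0.0124]
tcp_rot: [180.0, 0.1, 84.4]
wrist_force: [-0.4, -0.7, -0.3]
opening: 0.0268
grasp_force: 39.6
```

Call:
step_arm --targets '[[0.2,[0,0,-1],[0,0,0]],[0.2,[0,0,-1],[0,0,0]]]'

```text
time: 23.05
ee_pos: [0.4786, 0.3861, 0.011]
tcp_rot: [180.0, 0.1, 84.4]
wrist_force: [-0.1, 0.1, -0.5]
opening: 0.0265
grasp_force: 39.6
```

Call:
step_arm --targets '[[0.2,[0,0,-1],[0,0,0]],[0.2,[0,0,-1],[0,0,0]]]'

```text
time: 23.25
ee_pos: [0.4786, 0.3862, 0.011]
tcp_rot: [180.0, 0.1, 84.4]
wrist_force: [-2.9, -2.5, 6.5]
opening: 0.0268
grasp_force: 40.4
```

Call:
step_arm --targets '[[0.2,[0,0,-1],[0,0,0]],[0.2,[0,0,-1],[0,0,0]]]'

```text
time: 23.45
ee_pos: [0.4787, 0.3862, 0.011]
tcp_rot: [179.9, 0.1, 84.4]
wrist_force: [-5.5, -3.4, 14.0]
opening: 0.0267
grasp_force: 41.2
```

Call:
step_arm --targets '[[0.5,[0,0,0],[0,0,0]],[0.5,[0,0,0],[0,0,0]],[0.5,[0,0,0],[0,0,0]],[0.5,[0,0,35],[0,0,0]],[0.65,[0,0,75],[0,0,0]],[0.65,[-5,-20,110],[0,0,0]],[0.65,[-14,-60,110],[0,0,0]],[0.65,[-24,-105,110],[0,0,0]]]'

```text
time: 24.25
ee_pos: [0.4547, 0.2809, 0.1197]
tcp_rot: [179.9, 0.1, 84.5]
wrist_force: [0.6, -1.6, 0.2]
opening: 0.0556
grasp_force: 0.0
```

Call:
step_arm --targets '[[0.65,[-9,-40,0],[0,0,0]],[0.65,[-18,-80,0],[0,0,0]],[0.65,[-18,-80,-5],[0,0,0]],[0.65,[-18,-80,-40],[0,0,0]],[0.65,[-18,-80,-75],[0,0,0]],[0.65,[-18,-80,-98],[0,0,0]],[0.65,[-18,-80,-98],[0,0,0]]]'

```text
time: 24.95
ee_pos: [0.4345, 0.2004, 0.0175]
tcp_rot: [-179.7, 0.3, 84.4]
wrist_force: [-0.4, 0.7, 1.4]
opening: 0.0555
grasp_force: 0.0
```

Call:
step_arm --targets '[[0.3,[0,0,0],[0,0,0]],[0.3,[0,0,0],[0,0,0]],[0.3,[0,0,0],[0,0,0]]]'

```text
time: 25.25
ee_pos: [0.4374, 0.2016, 0.0223]
tcp_rot: [179.9, 0.1, 84.4]
wrist_force: [-0.5, 0.2, -0.2]
opening: 0.0347
grasp_force: 39.9
```

Call:
step_arm --targets '[[0.3,[0,0,20],[0,0,0]],[0.3,[0,0,55],[0,0,0]],[0.3,[0,0,95],[0,0,0]],[0.3,[8,-13,110],[0,0,0]],[0.3,[25,-41,110],[0,0,0]],[0.3,[45,-74,110],[0,0,0]],[0.3,[65,-107,110],[0,0,0]],[0.3,[85,-140,110],[0,0,0]]]'

```text
time: 26.05
ee_pos: [0.5225, 0.0599, 0.132]
tcp_rot: [179.9, 0.1, 84.4]
wrist_force: [0.2, 0.9, -0.9]
opening: 0.0349
grasp_force: 40.1
```

Call:
step_arm --targets '[[0.3,[20,-33,0],[0,0,0]],[0.3,[40,-66,0],[0,0,0]],[0.3,[60,-99,0],[0,0,0]],[0.3,[80,-132,0],[0,0,0]],[0.3,[95,-155,0],[0,0,0]],[0.3,[100,-163,0],[0,0,0]],[0.3,[100,-163,-20],[0,0,0]],[0.3,[100,-163,-20],[0,0,0]]]'

```text
time: 26.85
ee_pos: [0.6205, -0.1016, 0.109]
tcp_rot: [-179.8, 0.1, 84.4]
wrist_force: [-0.0, 0.3, -1.5]
opening: 0.0348
grasp_force: 40.2
```

Call:
step_arm --targets '[[0.3,[0,0,-30],[0,0,0]],[0.3,[0,0,-60],[0,0,0]],[0.3,[0,0,-74],[0,0,0]],[0.3,[0,0,-80],[0,0,0]],[0.3,[0,0,-80],[0,0,0]],[0.3,[0,0,-80],[0,0,0]]]'

```text
time: 27.45
ee_pos: [0.6223, -0.1019, 0.0326]
tcp_rot: [179.9, 0.1, 84.4]
wrist_force: [0.2, -0.4, -0.8]
opening: 0.0351
grasp_force: 40.2
```

Call:
step_arm --targets '[[0.3,[0,0,-2],[0,0,0]],[0.3,[0,0,-4],[0,0,0]],[0.3,[0,0,-5],[0,0,0]],[0.3,[0,0,-5],[0,0,0]]]'

```text
time: 27.85
ee_pos: [0.622, -0.102, 0.0273]
tcp_rot: [179.9, 0.1, 84.4]
wrist_force: [-0.7, -0.3, 5.5]
opening: 0.0345
grasp_force: 41.1
```

Call:
step_arm --targets '[[0.3,[0,0,-1],[0,0,0]],[0.3,[0,0,-1],[0,0,0]]]'

```text
time: 28.05
ee_pos: [0.622, -0.102, 0.0272]
tcp_rot: [179.9, 0.1, 84.4]
wrist_force: [-4.5, 0.7, 11.7]
opening: 0.0349
grasp_force: 41.6
```

Call:
step_arm --targets '[[0.6,[0,0,0],[0,0,0]],[0.6,[0,0,0],[0,0,0]],[0.6,[0,0,0],[0,0,0]],[0.65,[0,0,30],[0,0,0]],[0.65,[0,0,70],[0,0,0]],[0.65,[-10,-5,100],[0,0,0]],[0.65,[-45,-23,100],[0,0,0]],[0.65,[-85,-44,100],[0,0,0]]]'

```text
time: 28.85
ee_pos: [0.5367, -0.146, 0.1255]
tcp_rot: [179.9, 0.1, 84.5]
wrist_force: [-1.0, -0.5, 0.1]
opening: 0.0556
grasp_force: 0.0
```

Call:
step_arm --targets '[[0.65,[-40,-20,0],[0,0,0]],[0.65,[-75,-39,0],[0,0,0]],[0.65,[-88,-46,0],[0,0,0]],[0.65,[-88,-46,-40],[0,0,0]],[0.65,[-88,-46,-80],[0,0,0]],[0.65,[-88,-46,-105],[0,0,0]],[0.65,[-88,-46,-105],[0,0,0]]]'

```text
time: 29.55
ee_pos: [0.4466, -0.1909, 0.0164]
tcp_rot: [-179.7, 0.0, 84.4]
wrist_force: [-0.1, 0.1, 0.2]
opening: 0.0556
grasp_force: 0.0
```

Call:
step_arm --targets '[[0.3,[0,0,0],[0,0,0]],[0.3,[0,0,0],[0,0,0]],[0.3,[0,0,0],[0,0,0]]]'

```text
time: 29.85
ee_pos: [0.4496, -0.1923, 0.0215]
tcp_rot: [179.8, 0.2, 84.4]
wrist_force: [0.4, 0.8, -0.9]
opening: 0.0349
grasp_force: 39.9
```

Call:
step_arm --targets '[[0.3,[0,0,20],[0,0,0]],[0.3,[0,0,55],[0,0,0]],[0.3,[0,0,95],[0,0,0]],[0.3,[15,2,100],[0,0,0]],[0.3,[45,5,100],[0,0,0]],[0.3,[80,9,100],[0,0,0]],[0.3,[115,13,100],[0,0,0]],[0.3,[145,16,100],[0,0,0]]]'

```text
time: 30.65
ee_pos: [0.5955, -0.1756, 0.1208]
tcp_rot: [179.9, 0.1, 84.4]
wrist_force: [-0.6, -0.5, -0.5]
opening: 0.0352
grasp_force: 40.2
```

Call:
step_arm --targets '[[0.3,[25,3,0],[0,0,0]],[0.3,[33,4,0],[0,0,0]],[0.3,[33,4,0],[0,0,0]],[0.3,[33,4,-35],[0,0,0]],[0.3,[33,4,-70],[0,0,0]],[0.3,[33,4,-88],[0,0,0]],[0.3,[33,4,-91],[0,0,0]],[0.3,[33,4,-91],[0,0,0]]]'

```text
time: 31.45
ee_pos: [0.6259, -0.1722, 0.0297]
tcp_rot: [180.0, 0.1, 84.4]
wrist_force: [0.2, 0.1, -0.6]
opening: 0.0349
grasp_force: 40.2
```

Call:
step_arm --targets '[[0.3,[0,0,-1],[0,0,0]],[0.3,[0,0,-2],[0,0,0]],[0.3,[0,0,-2],[0,0,0]]]'

```text
time: 31.75
ee_pos: [0.6269, -0.172, 0.0278]
tcp_rot: [179.9, 0.1, 84.4]
wrist_force: [-0.2, 0.3, -0.8]
opening: 0.0348
grasp_force: 40.2
```

Call:
step_arm --targets '[[0.3,[0,0,-1],[0,0,0]],[0.3,[0,0,-2],[0,0,0]],[0.3,[0,0,-2],[0,0,0]]]'

```text
time: 32.05
ee_pos: [0.6269, -0.172, 0.0265]
tcp_rot: [179.9, 0.1, 84.4]
wrist_force: [-2.4, 1.6, 8.1]
opening: 0.035
grasp_force: 41.2
```

Contact. Release, retreat to the side, and check all trays.

Call:
step_arm --targets '[[0.6,[0,0,0],[0,0,0]],[0.6,[0,0,0],[0,0,0]],[0.6,[0,0,0],[0,0,0]],[0.6,[0,0,30],[0,0,0]],[0.6,[0,0,70],[0,0,0]],[0.6,[-20,-5,115],[0,0,0]],[0.6,[-65,-15,130],[0,0,0]],[0.6,[-110,-25,130],[0,0,0]]]'

```text
time: 32.85
ee_pos: [0.5168, -0.1974, 0.1578]
tcp_rot: [179.7, 0.2, 84.5]
wrist_force: [0.1, -1.1, -0.5]
opening: 0.0512
grasp_force: 0.0
```

Call:
step_arm --targets '[[0.6,[-40,-20,0],[0,0,0]],[0.6,[-80,-40,0],[0,0,0]],[0.6,[-110,-60,0],[0,0,0]],[0.6,[-110,-60,0],[0,0,0]],[0.6,[-110,-60,0],[0,0,0]]]'

```text
time: 33.35
ee_pos: [0.4063, -0.2573, 0.1552]
tcp_rot: [179.9, 0.1, 84.3]
wrist_force: [0.9, 0.2, 0.9]
opening: 0.0509
grasp_force: 0.0
```

Run:
```python
from h import *
t,d,T=snap('top','topF'); s,_,_=snap('scene','sceneF')
o=np.zeros((600,800,3),np.uint8)
o[:285]=cv2.resize(t[130:244,120:440,::-1],(800,285),interpolation=cv2.INTER_CUBIC)
o[300:600,:700]=cv2.resize(s[70:310,0+0:560,::-1][:, :],(700,300))
cv2.imwrite('pics/F.png',o)
```

```text
(no output)
```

View pics/F.png

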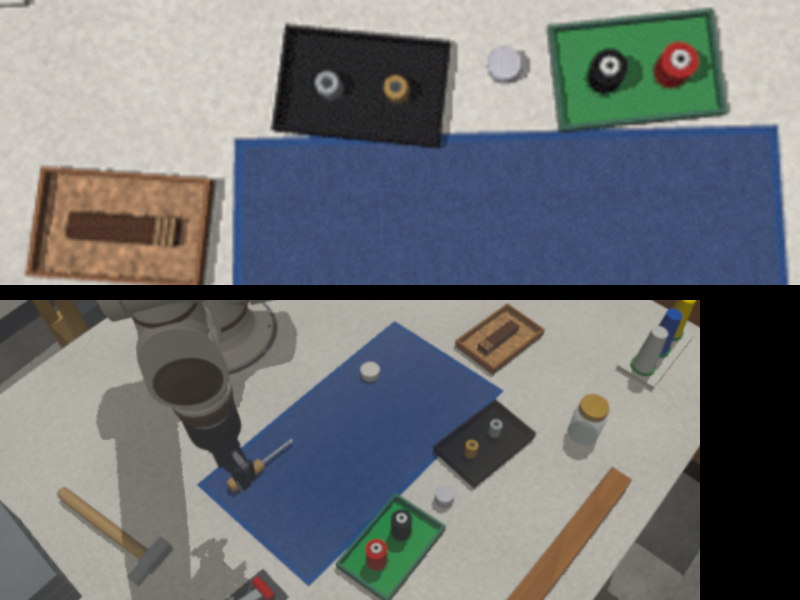

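All five are in place: spools upright at (608,65) and (680,60), dies upright at (327,84) and (396,88), slicker flat at (124,229). The arm is clear of everything.

```bash
python3 -c "
from workcell import bot
print(bot.job_done())"
```

```text
the job is handed in; nothing more can be done
None
```

I handed the job in after about 33 s of the 131 s allowed: in the last camera views both spools and both dies stand upright in their trays, the slicker lies flat in the wooden tray, and the arm is clear (the judge returned no verdict).

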